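# Turn the dish stage to its marked angle

### The job

Push the black dial of the dish stage round with your fingertips, against the side of one of its finger notches, until the dial's white index line points at the line of the red clip on the scale, to within half a scale division (a division is 5 degrees). Leave the dial standing there and take the hand away. The culture dish must stay lying in the dial's pocket, and the two sample cups must stay where they are.

Things in the scene. Friction and masses are not known exactly. Their poses are not given: they have to be found in the camera images.
- stage: fixed round grey housing of the dish stage, 216 mm across, 26 mm high, on the bench; its top carries a white scale ring with black lines every 5 deg; a small steel screw sits on its side. Origin on the dial's axis at bench height, z up
- dial: black dial on the housing; origin on its vertical axis at bench height, x axis towards its white index line, z up. Turns either way without stops, needs about 0.25 N m (3.5 N at the notches), stays where left. A round skirt, radius 90 mm, top 29.5 mm above the bench, carries three lobes (54 to 80 mm radius, tops at 52.5 mm, 72 deg wide, centred 0, 120, 240 deg from the index line); notches between
- index_mark (a point): outer end of the dial's white index line (3 mm wide), on the skirt's rim 90 mm from the axis, 29.5 mm above the bench; the line also runs up and over the lobe behind it
- target_line (a point): inner end of the red clip's line (3 mm wide, red), 90 mm from the dial's axis and 29.5 mm above the bench: index_mark meets this point when the dial is set. The frame's x axis points outward from the dial's axis
- target_clip: red clip fixed on the scale ring, a block 14 mm square and 31.5 mm above the bench at its top, 98 to 112 mm from the dial's axis, with a red line pointing inward to the dial. Origin on the dial's axis at bench height; x axis points to the clip
- notch_a (a point): middle of one of the dial's three finger notches, 60 deg counterclockwise from the index mark seen from above, 70 mm from the axis, 41 mm above the bench. The notch lies between two lobes, open upward and outward, about 57 mm wide (48 deg) here and 43 mm at 56 mm radius; its side walls are upright, roughly radial and 23 mm tall; its floor is the skirt, 29.5 mm above the bench
- notch_b (a point): middle of one of the dial's three finger notches, 180 deg counterclockwise from the index mark seen from above, 70 mm from the axis, 41 mm above the bench. The notch lies between two lobes, open upward and outward, about 57 mm wide (48 deg) here and 43 mm at 56 mm radius; its side walls are upright, roughly radial and 23 mm tall; its floor is the skirt, 29.5 mm above the bench
- notch_c (a point): middle of one of the dial's three finger notches, 300 deg counterclockwise from the index mark seen from above, 70 mm from the axis, 41 mm above the bench. The notch lies between two lobes, open upward and outward, about 57 mm wide (48 deg) here and 43 mm at 56 mm radius; its side walls are upright, roughly radial and 23 mm tall; its floor is the skirt, 29.5 mm above the bench
- dish_center (a point): centre (half-way up) of the loose closed culture dish, 94 mm across, 16 mm tall, that lies in the dial's round pocket (98 mm wide, wall 49 to 55.5 mm from the axis, 51.5 mm above the bench at its top); the dish's top is 50.5 mm above the bench; it turns with the dial
- cup_red_center (a point): centre (29 mm up) of a loose screw-lid sample cup with a red lid, 56 mm across and 58 mm tall, standing on the bench beside the left or right side of the stage; a bystander
- cup_blue_center (a point): centre (29 mm up) of a loose screw-lid sample cup with a blue lid, 56 mm across and 58 mm tall, standing on the bench beside the left or right side of the stage; a bystander
Mind the look-alikes: they are no part of the job. What is shaped like the part that bears dish_center but green or yellow is not meant.

How it is judged:
By the outcome, as a careful person would: the job done as asked, in the order asked, and still so for the second after the job is handed in, with the robot touching nothing.
It also fails if it takes over 67 s, if anything falls off the work surface, if the arm or the gripper's body presses on something with over 40 N, if the wrist force passes 120 N, or if a joint passes its speed limit or range.

### The arm

A 6-joint arm with a two-finger parallel gripper is mounted at the origin on a cart in front of the work surface, level with it; the furniture and walls round the work are solid. World frame = base frame: x ahead of the robot, y to its left, z up, the work surface at z = 0. Lengths are in m, angles in rad, forces in N, time in s.
With the tool pointing down it reaches from about 0.325 to 1 m from the base axis. Payload 5.1 kg.
Tool frame: the origin (TCP) lies between the finger pads; the fingertips stand bot.tcp_to_tips ahead of it and the grasp point (between the pads) lies 11 mm behind it (bot.tcp_to_tips is the distance from the TCP to the fingertips, in m); z points along the fingers, y is the direction in which the jaws open and shut (so a half turn about z gives the same grasp; the last joint's range is limited). The gripper opens to 85 mm and grips with 20 to 120 N. Pads are 22 mm wide; open, the fingers measure 114 mm over their backs; the gripper's body (76 mm by 85 mm) begins 54 mm behind the grasp point. The pads swing forward as they close: fully open they stand 13 mm farther back than shut.
Start: joints at [-1.236, 0.124, 1.65, -0, 1.367, -0.083], TCP at [0.264, -0.594, 0.239] pointing down, gripper open.
Joint ranges: [-2.61, 2.61], [-1.02, 2.33], [0.03, 2.71], [-1.35, 4.49], [0.32, 2.68], [-2.91, 2.91]. Speed limits (rad/s): [2.57, 2.57, 3.14, 3.14, 3.14, 3.14].

### API

Orientations are given as [roll, pitch, yaw] about the fixed x, y, z axes, in that order (R = Rz(yaw) Ry(pitch) Rx(roll)).
In Python, from rig import monitor, eyes, ticket, bot gives the robot as it stands.
- The arm moves only by the tool arm_command, never from a script. Its argument "deltas" is a list that holds one entry, the list of rows, each a list of 6 numbers: the shift along the tool's x, y, z in cm, then the turn, a rotation vector about the tool's x, y, z in rad. In form: [[[x, y, z, rx, ry, rz], ...]]. A call has 1 to 20 rows; each row shifts and turns the commanded pose from where the row before left it, along the tool's axes as they then stand; what a row does not reach is not made up. A row lasts 1/10 s, in which the tool goes at most 50 mm and 8.59 degrees, less where a joint would pass 70% of its speed; a pose out of reach is approached as far as the arm can. A call is refused whole if a number of a shift passes 5 or a number of a turn 0.15, either way. A call with a gripper value outside its range is refused whole. "hand" is the closure in counts, from 0 (fully open) to 255 (shut), set as the call begins (left out, the last holds). The fingers move at their own pace and stop on an object; "force" is the grip in N (left out, the last holds). Time passes only in rows, so rows that do not move let the fingers close. It gives the time, the measured TCP pose, the force and the opening at its end, in the units of the state.
- monitor.sense(): the state, without advancing time (a new reading comes with each control period).
- eyes.read_camera(name): name is "scene" or "top" or "wrist"; returns (picture, depth): 400x640x3 uint8, red, green, blue; 400x640 float32, m along the optical axis (not along the pixel's ray), 0 where there is no reading.
- eyes.camera_params(name): a dict with "intrinsics" (3x3 intrinsics, pixels), "pose" (4x4, takes a point from camera to world coordinates); the wrist camera has in their place "mount" (4x4, takes a point from camera to tool coordinates, whose origin is the TCP and whose axes are the flange's). Camera axes: x right, y up, looking along -z (the intrinsics and any distortion apply to the point x, -y, -z); pixel columns grow to the right and rows downward; lengths in m; the calibration is good to about 2 mm. A picture is of the moment at which its call begins: read the wrist's pose just before it. camera_params takes no time and is no camera call.
- ticket.hand_in(): hands the job in, once; it reports no verdict.
The state is a dict: "time": time; "q": joint angles; "dq": joint speeds; "joint_torque": joint torques, N m; "tcp_pos": TCP position; "eef_rot": TCP orientation; "force": force on the tool from outside, world axes, zero at the start; "ft_torque": the same for the moment, N m; "grip_width": finger opening in m.
Only numpy, scipy, OpenCV 4.12 (cv2) and the standard library are available. Lean on these libraries where they do the work, as an engineer would, in place of code of your own. Each camera call takes 0.05 s, during which the arm holds its last target. There are 200 camera calls.

## Working session

There is one attempt and no reset: what is moved stays moved. The work goes in short steps, Python scripts to look and compute and a tool call to move; the robot and the scene stay as the last step left them, time stands still between calls to the robot, and variables do not carry over. Pictures are saved under pics/ and viewed, about 8 in all and at most 12, crops included, and the job is handed in when it is done.

Besides the shell and the picture viewer there is one more tool, called after "Call:" by a JSON object that holds its "fn" and its "kwargs". arm_command: Moves the arm, as the interface text tells. Its arguments: {"type":"object","properties":{"deltas":{"type":"array"},"hand":{"type":"number"},"force":{"type":"number"}},"required":["deltas"]}

```bash
mkdir -p pics; python3 - <<'E'
from rig import monitor, eyes, bot
import cv2,numpy as np
s=monitor.sense();print(s, bot.tcp_to_tips)
for n in("top","scene"):
    p,d=eyes.read_camera(n);cv2.imwrite(f"pics/{n}0.png",p[:,:,::-1]);np.savez(f"{n}0.npz",p=p,d=d)
    c=eyes.camera_params(n);print(n,c)
print(eyes.camera_params("wrist"))
a=cv2.imread("pics/top0.png")
E
```

```text
{'time': 0.0, 'q': array([-1.23560920e+00,  1.24516857e-01,  1.65167517e+00,  1.67907408e-05,
        1.36750787e+00, -8.26002342e-02]), 'dq': array([ 2.77105019e-04, -2.36681190e-05, -1.37262227e-03,  4.90623526e-05,
        6.24543081e-04,  1.59184774e-03]), 'joint_torque': array([-2.26196871e-04, -4.23613572e+01, -3.65451765e+01, -9.10961035e-05,
        6.98365504e-03,  1.08482934e-05]), 'tcp_pos': array([ 0.26351091, -0.59353775,  0.23804471]), 'eef_rot': array([-3.13949395e+00, -1.90242453e-04,  4.17783758e-01]), 'force': array([ 0.32171659, -0.40467146, -0.0750158 ]), 'ft_torque': array([-0.0507763 ,  0.06203598,  0.01201524]), 'grip_width': 0.08531360354751846} 0.008
top {'intrinsics': array([[384.92698789,   0.        , 321.60837077],
       [  0.        , 384.92698789, 204.53979439],
       [  0.        ,   0.        ,   1.        ]]), 'pose': array([[-0.01206088,  0.9822115 , -0.18739026,  0.30897555],
       [-0.99991303, -0.01084694,  0.00750223,  0.05681924],
       [ 0.00533617,  0.18746444,  0.9822569 ,  0.90403845],
       [ 0.        ,  0.        ,  0.        ,  1. 
[... 262 characters left out ...]
  [-0.61157601, -0.45230192,  0.64915157,  0.64308241],
       [-0.02096604,  0.82945613,  0.55817824,  0.55984583],
       [ 0.        ,  0.        ,  0.        ,  1.        ]])}
{'intrinsics': array([[310.39845829,   0.        , 320.07722509],
       [  0.        , 310.39845829, 201.8573548 ],
       [  0.        ,   0.        ,   1.        ]]), 'mount': array([[ 5.44414042e-05,  9.48049740e-01,  3.18122126e-01,
         8.19288725e-02],
       [ 9.99999997e-01, -7.17255664e-05,  4.26188543e-05,
        -1.08551015e-03],
       [ 6.32222835e-05,  3.18122123e-01, -9.48049741e-01,
        -1.35348648e-01],
       [ 0.00000000e+00,  0.00000000e+00,  0.00000000e+00,
         1.00000000e+00]])}
```

View pics/top0.png

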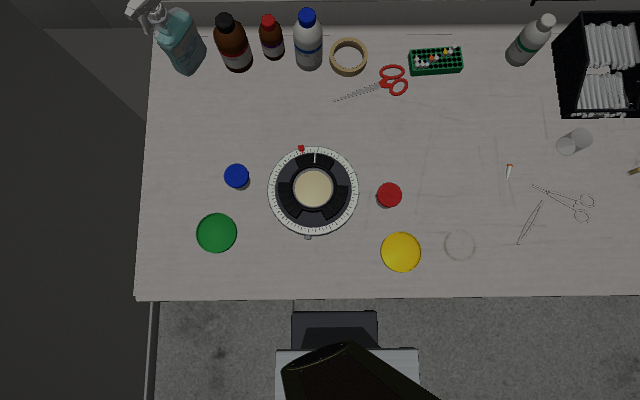

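View pics/scene0.png

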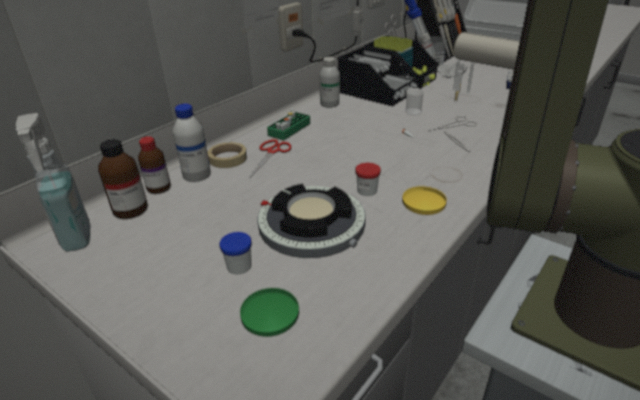

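The top view shows the stage at about (313,190), the red clip at (301,148) and the white index line near (315,156). The cream dish sits in the dial's pocket. The green (216,232) and yellow (400,252) dishes are the look-alikes. The cups are blue (236,176) and red (389,195).

```bash
cat > h.py <<'E'
import cv2,numpy as np
from rig import monitor, eyes, bot
from scipy.spatial.transform import Rotation as R
def cam(n,s=None):
    c=eyes.camera_params(n);K=c["intrinsics"]
    if n!="wrist": return K,c["pose"]
    T=np.eye(4);T[:3,:3]=R.from_euler("xyz",s["eef_rot"]).as_matrix();T[:3,3]=s["tcp_pos"]
    return K,T@c["mount"]
def ray(uv,z,K,P):
    uv=np.atleast_2d(np.asarray(uv,float))
    d=np.c_[(uv[:,0]-K[0,2])/K[0,0],-(uv[:,1]-K[1,2])/K[1,1],-np.ones(len(uv))]@P[:3,:3].T
    return P[:3,3]+d*((z-P[2,3])/d[:,2])[:,None]
def proj(X,K,P):
    c=(np.atleast_2d(X)-P[:3,3])@P[:3,:3]
    return np.c_[K[0,0]*c[:,0]/-c[:,2]+K[0,2],K[1,1]*c[:,1]/c[:,2]+K[1,2]]
E
python3 - <<'E'
from h import *
K,P=cam("top");p=np.load("top0.npz")["p"];hsv=cv2.cvtColor(p,cv2.COLOR_RGB2HSV)
print(R.from_matrix(P[:3,:3]).as_euler("xyz"))
# white ring outer contour
w=((hsv[:,:,1]<60)&(hsv[:,:,2]>175)).astype(np.uint8)
sub=np.zeros_like(w);sub[140:242,262:364]=w[140:242,262:364]
print("bench V",hsv[100,300],"ring",hsv[190,271:276])
cv2.imwrite("pics/c.png",cv2.resize(p[135:245,255:370,::-1],None,fx=5,fy=5,interpolation=cv2.INTER_CUBIC))
red=cv2.inRange(hsv,(0,120,80),(8,255,255))|cv2.inRange(hsv,(170,120,80),(180,255,255))
blue=cv2.inRange(hsv,(110,120,60),(130,255,255))
for nm,m,z in(("red",red,.058),("blue",blue,.058)):
    n,l,st,ce=cv2.connectedComponentsWithStats(m)
    for i in range(1,n):
        if st[i,4]>8: print(nm,st[i],ce[i],ray(ce[i],z,K,P))
# dish: cream
d=cv2.inRange(hsv,(15,30,120),(35,140,255));n,l,st,ce=cv2.connectedComponentsWithStats(d)
for i in range(1,n):
    if st[i,4]>300: print("cream",st[i],ce[i],ray(ce[i],.0505,K,P))
# dark dial mask
k=(hsv[:,:,2]<90).astype(np.uint8);n,l,st,ce=cv2.connectedComponentsWithStats(k)
i=l[190,285]; m=(l==i).astype(np.uint8);cs,_=cv2.findContours(m,0,2);c=max(cs,key=cv2.contourArea)
e=cv2.fitEllipse(cv2.convexHull(c));print("dial",e,ray(e[0],.0295,K,P))
E
```

```text
[ 0.1885829  -0.00533619 -1.58285767]
bench V [  8   8 127] ring [[ 45  13 161]
 [ 45  13 163]
 [ 43  14 166]
 [ 43  14 127]
 [120   9  54]]
red [261  14  14  13 130] [267.24615385  19.86923077] [[0.93451332 0.17856008 0.058     ]]
red [378  65  30  30 356] [392.37921348  79.58988764] [[ 0.77224906 -0.12229518  0.058     ]]
red [298 145   6   8  31] [300.67741935 147.70967742] [[0.60407361 0.09692783 0.058     ]]
red [377 183  25  24 472] [389.05932203 194.41313559] [[ 0.49190753 -0.10175208  0.058     ]]
blue [298   7  18  17 219] [306.2739726  14.7716895] [[0.94784008 0.08246888 0.058     ]]
blue [224 164  24  24 459] [235.62745098 175.27668845] [[0.54008684 0.24451874 0.058     ]]
cream [ 295  171   37   36 1034] [312.73887814 188.14603482] [[0.51000979 0.07002515 0.0505    ]]
dial ((312.9136657714844, 189.59329223632812), (74.7535629272461, 76.91080474853516), 80.31581115722656) [[0.51149054 0.06996968 0.0295    ]]
```

View pics/c.png

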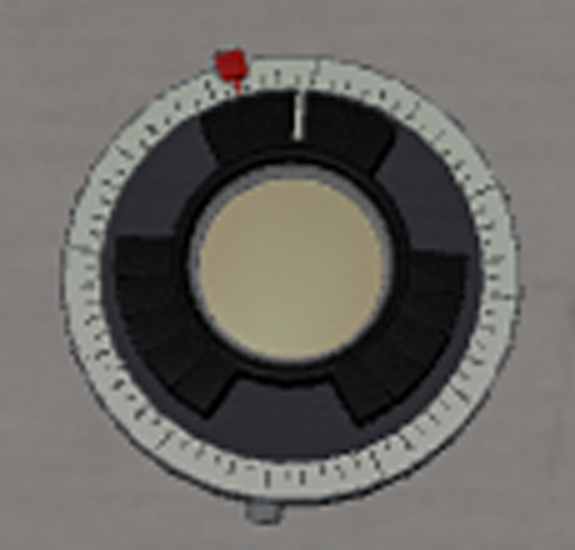

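Measured so far: dial axis about (0.511, 0.070), index azimuth about -2°, clip about +16°. I plan to push counterclockwise from the near notch (notch_b). First I'll close the fingers and go above the stage for a close look.

Call:
{"fn": "arm_command", "kwargs": {"deltas": [[[0, 0, 0, 0, 0, 0.14], [0, 0, 0, 0, 0, 0.14], [0, 0, 0, 0, 0, 0.138], [1.4, -4.74, 0, 0, 0, 0], [1.4, -4.74, 0, 0, 0, 0], [1.4, -4.74, 0, 0, 0, 0], [1.4, -4.74, 0, 0, 0, 0], [1.4, -4.74, 0, 0, 0, 0], [1.4, -4.74, 0, 0, 0, 0], [1.4, -4.74, 0, 0, 0, 0], [1.4, -4.74, 0, 0, 0, 0], [1.4, -4.74, 0, 0, 0, 0], [1.4, -4.74, 0, 0, 0, 0], [1.4, -4.74, 0, 0, 0, 0], [1.4, -4.74, 0, 0, 0, 0], [1.4, -4.74, 0, 0, 0, 0], [1.4, -4.74, 0, 0, 0, 0], [0, 0, 0, 0, 0, 0]]], "hand": 255}}

```text
time: 1.9
tcp_pos: [0.46, 0.0743, 0.2389]
eef_rot: [-3.14, 0.001, 0.007]
force: [-0.5, -0.6, 0.1]
grip_width: -0.0002
```

```bash
cat > look.py <<'E'
from h import *
import sys
tag=sys.argv[1]
s=monitor.sense();p,d=eyes.read_camera("wrist");cv2.imwrite(f"pics/{tag}.png",p[:,:,::-1])
print(s["time"],s["tcp_pos"],s["eef_rot"],s["force"],s["grip_width"])
np.savez(f"{tag}.npz",p=p,d=d,**{k:s[k] for k in("tcp_pos","eef_rot")})
E
python3 look.py w1
```

```text
1.9 [0.45997733 0.07431125 0.23892311] [-3.13997618e+00  7.24260352e-04  7.48016121e-03] [-0.4853912  -0.59767235  0.11890808] -0.00024697818161430966
```

View pics/w1.png

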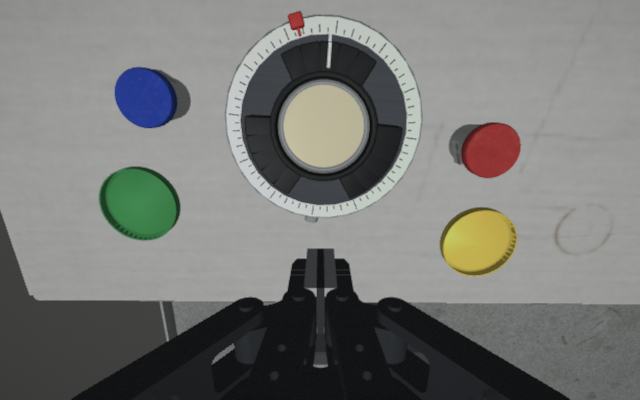

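The close view has the dial at about (324,124), the clip at (296,20) with its line at (299,33), and the index line from (330,36) to (329,68). The shut fingertips are at (321,255).

```bash
cat > meas.py <<'E'
from h import *
import sys
f=np.load(sys.argv[1]+".npz");p=f["p"];s=dict(tcp_pos=f["tcp_pos"],eef_rot=f["eef_rot"]);K,P=cam("wrist",s)
c0=np.array([.511,.070,.0295])
hsv=cv2.cvtColor(p,cv2.COLOR_RGB2HSV)
# warp-free: sample skirt-edge radius by rays in world polar coordinates at z=.0295
th=np.radians(np.arange(0,360,2));rr=np.arange(.080,.1,.0003);g=cv2.cvtColor(p,cv2.COLOR_RGB2GRAY).astype(float)
def samp(c,r,t,z):
    X=np.stack([c[0]+r*np.cos(t),c[1]+r*np.sin(t),np.full_like(r*t,z)],-1)
    uv=proj(X.reshape(-1,3),K,P).astype(np.float32)
    return cv2.remap(g,uv[:,0].reshape(-1,1),uv[:,1].reshape(-1,1),1,borderValue=-1).reshape(X.shape[:-1])
v=samp(c0,rr[None,:],th[:,None],.0295);ok=v.min(1)>=0
j=np.diff(v,axis=1).argmax(1);e=rr[j]
A=np.c_[np.cos(th),np.sin(th),np.ones_like(th)]
for _ in range(6):
    x=np.linalg.lstsq(A[ok],e[ok],rcond=None)[0];res=e-A@x;ok&=abs(res)<max(.001,2*res[ok].std())
c=c0.copy();c[:2]+=x[:2];print("axis",c[:2],"r",x[2],"n",ok.sum(),"res",res[ok].std())
t=np.radians(np.arange(-180,180,.1))
az=lambda X:np.degrees(np.arctan2(X[:,1]-c[1],X[:,0]-c[0]))
red=cv2.inRange(hsv,(0,120,60),(8,255,255))|cv2.inRange(hsv,(172,120,60),(180,255,255))
vv,uu=np.nonzero(red);X=ray(np.c_[uu,vv],.0300,K,P);r=np.hypot(*(X-c)[:,:2].T)
m=(r>.087)&(r<.097);print("red line az",az(X[m]).mean(),m.sum());mc=(r>.099)&(r<.112);print("clip az",az(X[mc]).mean())
bw=(hsv[:,:,2]>120)&(hsv[:,:,1]<70)
vv,uu=np.nonzero(bw)
for z,a,b in((.0295,.082,.088),(.0525,.058,.079)):
    X=ray(np.c_[uu,vv],z,K,P);r=np.hypot(*(X-c)[:,:2].T);m=(r>a)&(r<b)
    print("index z",z,np.round(np.median(az(X[m])),2) if m.any() else None,m.sum(),az(X[m]).std() if m.any() else 0)
t0=X if 0 else None
E
python3 meas.py w1
```

```text
axis [0.51190725 0.07271781] r 0.08911682597129483 n 179 res 0.000321595837430447
red line az 15.45835001382267 14
clip az 15.464839847310008
index z 0.0295 -3.8 25 0.7215683772272324
index z 0.0525 -3.72 93 0.8515023780242692
```

Turn needed: from -3.75° to 15.46°, about +19.2°. I'll lower the shut fingers into notch_b at r ≈ 72 mm.

Call:
{"fn": "arm_command", "kwargs": {"deltas": [[[-1.0, -0.16, 4, 0, 0, 0.004], [-1.1, -0.16, 4, 0, 0, 0.003], [0, 0, 4, 0, 0, 0], [0, 0, 3, 0, 0, 0], [0, 0, 2, 0, 0, 0], [0, 0, 1.2, 0, 0, 0], [0, 0, 1.2, 0, 0, 0], [0, 0, 0, 0, 0, 0], [0, 0, 0, 0, 0, 0]]]}}

```text
time: 2.85
tcp_pos: [0.4395, 0.0725, 0.046]
eef_rot: [3.142, -0.001, -0.008]
force: [-0.1, -0.6, 1.0]
grip_width: -0.0004
```

```bash
python3 look.py w2; python3 - <<'E'
from h import *
p,d=eyes.read_camera("top");w=cv2.imread("pics/w2.png")
t=cv2.resize(p[135:245,255:370,::-1],None,fx=3.636,fy=3.636,interpolation=cv2.INTER_CUBIC)
w=cv2.resize(w,(450,281));w=np.vstack([w,np.zeros((119,450,3),np.uint8)])
cv2.imwrite("pics/m2.png",np.hstack([t[:400,:340],w]))
E
```

```text
2.85 [0.43946499 0.07248406 0.04599874] [ 3.14157904e+00 -1.05108810e-03 -7.58193867e-03] [-0.14677214 -0.64876422  0.99595482] -0.0004270967137334238
```

View pics/m2.png

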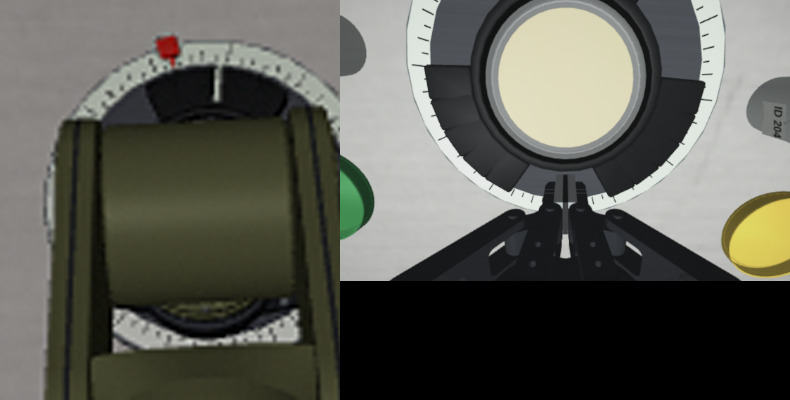

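The fingers stand in notch_b clear of both walls (TCP y 0.0725, azimuth ~180°). The top view still sees the index and clip. Next I sweep along the arc about the axis until contact.

Call:
{"fn": "arm_command", "kwargs": {"deltas": [[[0, 0, 0.35, 0, 0, 0], [0.005, 0.254, 0, 0, 0, -0.035], [0.005, 0.254, 0, 0, 0, -0.035], [0.005, 0.254, 0, 0, 0, -0.035], [0.005, 0.254, 0, 0, 0, -0.035], [0.005, 0.254, 0, 0, 0, -0.035], [0.005, 0.254, 0, 0, 0, -0.035], [0.005, 0.254, 0, 0, 0, -0.035], [0.005, 0.254, 0, 0, 0, -0.035], [0, 0, 0, 0, 0, 0], [0, 0, 0, 0, 0, 0]]]}}

```text
time: 4.05
tcp_pos: [0.4416, 0.0531, 0.0421]
eef_rot: [-3.141, -0.0, 0.272]
force: [-1.1, 3.4, 1.1]
grip_width: -0.0001
```

```bash
cat > top.py <<'E'
from h import *
import sys
s=monitor.sense();p,d=eyes.read_camera("top");K,P=cam("top");c=np.array([.5115,.070,.0295])
hsv=cv2.cvtColor(p,cv2.COLOR_RGB2HSV)
if len(sys.argv)>1: np.savez(sys.argv[1]+".npz",p=p)
az=lambda X:np.degrees(np.arctan2(X[:,1]-c[1],X[:,0]-c[0]))
def show(nm,mask,z,a,b):
    vv,uu=np.nonzero(mask);X=ray(np.c_[uu,vv],z,K,P);r=np.hypot(*(X-c)[:,:2].T);A=az(X);m=(r>a)&(r<b)&(abs(A-5)<30)
    print(nm,m.sum(),A[m].mean() if m.any() else None)
red=(cv2.inRange(hsv,(0,110,60),(8,255,255))|cv2.inRange(hsv,(172,110,60),(180,255,255)))>0
show("clip",red,.0315,.097,.114)
show("index",(hsv[:,:,2]>95)&(hsv[:,:,1]<70),.0525,.058,.078)
f=s["tcp_pos"]-[.512,.0727,0];print("tool az",np.degrees(np.arctan2(f[1],f[0]))%360,"r",np.hypot(*f[:2]),s["tcp_pos"],s["eef_rot"],s["force"],s["time"])
E
python3 top.py; python3 look.py w3
python3 - <<'E'
import sys;sys.argv=["x"]
from h import *
# baseline from first top frame
p=np.load("top0.npz")["p"];eyes.read_camera=lambda n:(p,None)
exec(open("top.py").read())
E
```

```text
clip 30 15.464432869317472
index 9 2.7214756231310044
tool az 195.5918256978784 r 0.07303832930654033 [0.44164941 0.05306858 0.04209451] [-3.14093198e+00 -4.56897776e-04  2.72000843e-01] [-1.13289934  3.42267839  1.1448181 ] 4.05
4.1 [0.44167105 0.05304566 0.04210194] [-3.14104340e+00 -4.63019158e-04  2.72222201e-01] [-1.46375477  3.96566917  2.38375297] -0.0001125845914276389
clip 30 15.464432869317472
index 11 -3.3460826081462667
tool az 195.62957139060617 r 0.07303950729040361 [0.44166123 0.05302192 0.04207553] [-3.14111238e+00 -4.13660176e-04  2.72427973e-01] [-1.76342619  3.97856133  1.83239576] 4.15
```

Contact: about 4 N, and the dial has turned ~6°. About 13° remains, so I'll do most of it, then lift and measure precisely.

Call:
{"fn": "arm_command", "kwargs": {"deltas": [[[0.005, 0.254, 0, 0, 0, -0.035], [0.005, 0.254, 0, 0, 0, -0.035], [0.005, 0.254, 0, 0, 0, -0.035], [0.005, 0.254, 0, 0, 0, -0.035], [0.003, 0.19, 0, 0, 0, -0.026], [0.003, 0.19, 0, 0, 0, -0.026], [0, 0, 0, 0, 0, 0], [0, 0, 0, 0, 0, 0]]]}}

```text
time: 4.95
tcp_pos: [0.4467, 0.0395, 0.0418]
eef_rot: [3.141, -0.0, 0.465]
force: [-1.5, 1.5, 0.7]
grip_width: -0.0003
```

```bash
python3 top.py t4
```

```text
clip 30 15.464432869317472
index 10 13.786605810196852
tool az 206.97213393462496 r 0.07323303138624908 [0.44673273 0.03948464 0.04183906] [ 3.14112867e+00 -4.72882033e-05  4.64504690e-01] [-1.4981476   1.51772654  0.74360445] 4.95
```

Call:
{"fn": "arm_command", "kwargs": {"deltas": [[[0, -0.4, 0, 0, 0, 0], [0, 0, -2, 0, 0, 0], [0, 0, -4, 0, 0, 0], [0, 0, -4.5, 0, 0, 0], [0.5, 0, -4.5, 0, 0, 0], [1.5, 0, -4, 0, 0, 0], [0, 0, 0, 0, 0, 0], [0, 0, 0, 0, 0, 0], [0, 0, 0, 0, 0, 0]]]}}

```text
time: 5.9
tcp_pos: [0.4617, 0.0521, 0.23]
eef_rot: [-3.141, 0.003, 0.465]
force: [-0.1, -0.4, -0.3]
grip_width: 0.0
```

```bash
python3 look.py w5; python3 meas.py w5
```

```text
5.9 [0.46174821 0.05208189 0.23000747] [-3.14078109e+00  2.58437798e-03  4.64744383e-01] [-0.09659267 -0.36153667 -0.32628925] 4.406692317468127e-06
axis [0.51193921 0.07274962] r 0.08914670795059296 n 179 res 0.00032858824967321894
red line az 15.435238675044465 15
clip az 15.492234406596067
index z 0.0295 13.85 23 0.6571592455405322
index z 0.0525 13.97 99 0.8667160516157
```

View pics/w5.png

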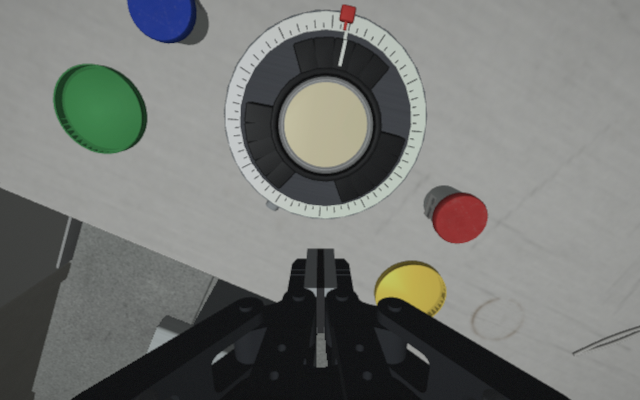

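The index is at 13.9° and the clip line at 15.46°, so it's 1.5° short (within tolerance, but worth trimming). I'll go back down the same way and push that last bit.

Call:
{"fn": "arm_command", "kwargs": {"deltas": [[[-1.5, 0, 4, 0, 0, 0], [-0.5, 0, 4.5, 0, 0, 0], [0, 0, 4.5, 0, 0, 0], [0, 0, 3, 0, 0, 0], [0, 0, 1.6, 0, 0, 0], [0, 0, 1.2, 0, 0, 0], [0, 0, 0, 0, 0, 0], [0, 0.2, 0, 0, 0, 0], [0, 0.2, 0, 0, 0, 0], [0.001, 0.1, 0, 0, 0, -0.014], [0.001, 0.1, 0, 0, 0, -0.014], [0, 0, 0, 0, 0, 0], [0, 0, 0, 0, 0, 0]]]}}

```text
time: 7.25
tcp_pos: [0.448, 0.038, 0.0444]
eef_rot: [3.141, -0.001, 0.493]
force: [-2.0, 3.7, 1.1]
grip_width: -0.0001
```

```bash
python3 top.py
```

```text
clip 30 15.464432869317472
index 6 15.052370071158238
tool az 208.45758385644672 r 0.07276424240184838 [0.44802785 0.03802725 0.04442396] [ 3.14132455e+00 -1.12417695e-03  4.92828949e-01] [-1.97375574  3.71106759  1.09808634] 7.25
```

Tool azimuth is 208.46° against 206.97° before, so the push was about 1.5°. I'll back off, lift clear and check.

Call:
{"fn": "arm_command", "kwargs": {"deltas": [[[0, -0.4, 0, 0, 0, 0], [0, 0, -2, 0, 0, 0], [0, 0, -4, 0, 0, 0], [0, 0, -4.5, 0, 0, 0], [0.5, 0, -4.5, 0, 0, 0], [1.5, 0, -4, 0, 0, 0], [0, 0, 0, 0, 0, 0], [0, 0, 0, 0, 0, 0], [0, 0, 0, 0, 0, 0]]]}}

```text
time: 8.2
tcp_pos: [0.4623, 0.0506, 0.2321]
eef_rot: [-3.141, 0.003, 0.493]
force: [0.3, -1.0, -0.8]
grip_width: 0.0002
```

```bash
python3 look.py w6; python3 meas.py w6; python3 - <<'E'
from h import *
f=np.load("w6.npz");K,P=cam("wrist",f);hsv=cv2.cvtColor(f["p"],cv2.COLOR_RGB2HSV)
f1=np.load("w1.npz");K1,P1=cam("wrist",f1);h1=cv2.cvtColor(f1["p"],cv2.COLOR_RGB2HSV)
for nm,lo,hi,z in(("blue",(110,120,60),(130,255,255),.058),("red",(172,120,60),(180,255,255),.058),("dish",(15,30,120),(30,140,255),.0505)):
  for h,k,q in((h1,K1,P1),(hsv,K,P)):
    n,l,st,ce=cv2.connectedComponentsWithStats(cv2.inRange(h,lo,hi));i=1+st[1:,4].argmax();print(nm,st[i],ray(ce[i],z,k,q))
E
```

```text
8.2 [0.4623336  0.05062974 0.23206346] [-3.14087488e+00  2.70417787e-03  4.92695198e-01] [ 0.29827797 -1.02253101 -0.82044693] 0.00017832795842327666
axis [0.51189437 0.07276111] r 0.0891938761450254 n 179 res 0.0002916814018154598
red line az 15.467399529330725 14
clip az 15.43831920166334
index z 0.0295 15.19 23 0.6990018336737804
index z 0.0525 15.4 96 0.8652451524372323
blue [ 115   68   60   60 2838] [[0.54100958 0.24574897 0.058     ]]
blue [ 132    0   65   38 1935] [[0.52987392 0.24098295 0.058     ]]
red [462 155   2   4   5] [[ 0.48618733 -0.06996715  0.058     ]]
red [431 212   3   2   3] [[ 0.48807614 -0.06927202  0.058     ]]
dish [ 284   85   80   82 5179] [[0.51501129 0.07278978 0.0505    ]]
dish [ 285   82   82   85 5423] [[0.5141729  0.07410395 0.0505    ]]
```

View pics/w6.png

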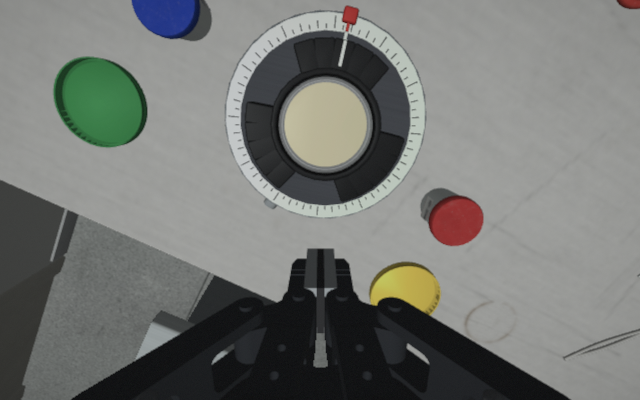

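The index line at (343,50) runs straight into the red clip line at (348,27). The error is at most 0.3°, the dish lies in its pocket, and the hand is about 19 cm above the dial.

```bash
python3 -c "
from rig import ticket;print(ticket.hand_in())"
```

```text
the job is handed in; nothing more can be done
None
```

The dial is set: its index line reads 15.2–15.4° against the red clip line at 15.4–15.5°, so the error is about 0.2° (the tolerance is 2.5°). I pushed it about 19° counterclockwise with the closed fingertips in notch_b, in two pushes. After each I lifted off and measured from above. The job was handed in at about 8 s with the hand clear of the stage.

- **Last checks:** The dish lies in its pocket, with its centre within about 1.5 mm of where it started. Contact forces stayed around 4 N.
- **Cups:** The arm never came near them, and both stand upright in the last picture. I could not fully confirm by measurement that they hadn't moved. The blue cup read 11 mm off, but it is cut off at the image edge there, which biases that reading. The red-lid mask caught only a few pixels, so its reading is no real check.
- **Disagreement:** The top and wrist cameras differed by about 2–3 mm on the dial's axis, within calibration. I used the wrist camera's value.

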